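Feed a tube rack past the spring gate of the reader chute

TASK

Push the filled tube rack along its aluminium chute, past the spring gate, until it rests against the end stop at the reader. The gate's blade blocks the way: keep it sunk by pressing the long hinged steel leaf beside the chute down with one fingertip, while the other finger pushes the rack from behind, and do not let the blade up while the rack is over it. Only press and push: never lift or tip the rack; then take the hand away so that the gate springs up behind the rack, and leave the other things on the bench where they are.

Things in the scene. Friction and masses are not known exactly. Their poses are not given: they have to be found in the camera images.
- chute: Fixed aluminium chute on a black base plate. Origin: on the table, below the channel's centre line, at the gate. +y: direction of travel; +x: across, towards the hinged leaf; z up. May stand turned by 0.3 rad. Channel y = -220 to 100 mm, floor 45 mm above the table, 60 mm wide between guide rails (x = 30 to 34 mm either side) with tops 57 mm above the table.
- end_stop (a point): Centre of the face of the steel end stop across the channel, at chute y = 100 mm, 17 mm above the floor; the plate is 68 mm wide, its top 83 mm above the table. Behind it a white reader housing 80 mm wide, to chute y = 172 mm, 100 mm high.
- rack_center (a point): Centre of the white tube rack with grey tube caps standing in the chute: 56 mm across (chute x), 80 mm along it (y), 50 mm high plus 6 mm of caps, 0.18 to 0.35 kg; end faces flat plates. The point is 25 mm above its underside, 70 mm above the table. Starts before the gate, centre at chute y = -120 to -70 mm; against the end stop the centre is at y = 60 mm.
- gate (a joint): Angle of the sprung gate leaf (rad): 0 = up, blade blocking; 0.22 = pressed fully down on its stop, blade 13 mm below the floor; at about 0.12 the blade is level with the floor. It springs up when let go. Pressing at mid-width takes about 4 N at first, 8 N fully down.
- blade_top (a point): Middle of the top edge of the gate's dark steel blade, which moves with the leaf and stands through a slot in the channel floor at chute y = 0: 34 mm across, 6 mm thick, 14 mm above the floor when the gate is up.
- treadle (a point): Point on the top face of the gate's leaf, 55 mm from the hinge line (chute x = about 70 mm), at chute y = -75 mm. The leaf is a flat steel plate parallel to the chute: y = -195 to 45 mm, x = 50 to 117 mm. Fully down it is level, top 67 mm above the table (10 mm above the guide rails); up, its inner edge is 16 mm higher. A finger can press it anywhere and slide along it.
- leaf_hinge (a point): Point on the leaf's hinge line (parallel to the chute, along the leaf's outer edge, chute x = 125 mm, 62 mm above the table), at chute y = -75 mm. Two posts carry it, 73 mm high, at chute y = -206 and 56 mm.
- jar: Bystander: small lidded jar, 38 mm across, 50 mm high, on the robot's side of the chute. Origin: centre of its underside.
- dishes: Bystander: two stacked dishes, 88 mm across, 32 mm high, on the robot's side of the chute. Origin: centre of the underside.
- marker: Bystander: marker pen lying on the far side of the chute, 132 mm long, 12 mm thick. Origin: under its middle.
- vial: Bystander: amber vial, 32 mm across, 65 mm high, on the far side of the chute. Origin: centre of its underside.
- flask: Bystander: bottle, 60 mm across, 140 mm high. Origin: centre of its underside.
- spare_rack: Bystander: empty white rack, 50 x 110 x 40 mm, standing on the table. Origin: centre of its underside.
- tip_box: Bystander: grey box with a clear lid, 83 x 113 x 63 mm. Origin: centre of its underside.
Mind the look-alikes: they are no part of the job. What is shaped like the part that bears rack_center but brown is not meant.

How it is judged:
On the way, in this order (a step that is already met when the one before it is completed fails the run):
1. the rack is passing over the gate while a finger holds the gate down (value of joint gate above 0.12 rad and contact force between the fingers and gate above 0.3 N and y of rack_center in the frame of chute between -0.035 and 0.035 m), for 0.2 s.
2. the rack has come past the gate with the gate still held down (value of joint gate above 0.12 rad and contact force between the fingers and gate above 0.3 N and y of rack_center in the frame of chute above 0.044 m), for 0.05 s.
At the end, for the whole second after the job is handed in: The rack stands flat on the channel floor within 7 mm of the end stop, past the gate; the gate is up again behind it (joint below 0.03 rad); the rack is at rest (y of rack_center in the frame of chute between 0.053 and 0.064 m and x of rack_center in the frame of chute between -0.006 and 0.006 m and height (world z) of rack_center between 0.066 and 0.074 m and angle between rack_center's own z axis and vertical below 0.06 rad and value of joint gate below 0.03 rad and linear speed of rack below 0.01 m/s); the robot touches nothing.
It fails at once if the rack is lifted or tipped (more than 10 mm or 0.2 rad) (height (world z) of rack_center above 0.08 m or angle between rack_center's own z axis and vertical above 0.2 rad).
It fails at once if the gate is let up under the rack (y of rack_center in the frame of chute between -0.032 and 0.032 m and value of joint gate below 0.09 rad).
It fails at once if another thing on the bench is moved more than 25 mm (distance of any of jar, dishes, marker, vial, flask, spare_rack, tip_box from where it was at the start of the episode above 0.025 m).
It also fails if it takes over 35 s, if anything falls off the work surface, if the arm or the gripper's body presses on something with over 40 N, if the wrist force passes 120 N, or if a joint passes its speed limit or range.

ROBOT

A 6-joint arm with a two-finger parallel gripper is mounted at the origin on the work surface. World frame = base frame: x ahead of the robot, y to its left, z up, the work surface at z = 0. Lengths are in m, angles in rad, forces in N, time in s.
With the tool pointing down it reaches from about 0.4 to 0.925 m from the base axis. Payload 3.4 kg.
Tool frame: the origin (TCP) lies at the very end of the fingers, on their centre line; the grasp point (between the pads) lies 19 mm behind it; z points along the fingers, y is the line along which they close (so a half turn about z gives the same grasp; the last joint's range is limited). The gripper opens to 85 mm and grips with 20 to 120 N. Pads are 22 mm wide; open, the fingers measure 114 mm over their backs; the gripper's body (76 mm by 85 mm) begins 54 mm behind the grasp point. The pads swing forward as they close: fully open they stand 13 mm farther back than shut.
Start: joints at [1.028, 0.307, 1.506, -0, 1.328, -0.073], TCP at [0.26, 0.513, 0.231] pointing down, gripper open.
Joint ranges: [-3.12, 3.12], [-1.05, 2.28], [0.14, 2.33], [-1.42, 4.57], [0.1, 2.73], [-2.68, 2.68]. Speed limits (rad/s): [2.57, 2.57, 3.14, 3.14, 3.14, 3.14].

INTERFACE

Orientations are given as a unit quaternion [x, y, z, w].
In Python, from cell import status, viewer, order gives the robot as it stands. The module is installed in compiled form; this text tells all that it offers.
- The arm moves only by the shell command python3 -m pendant 'ROWS' [FORCE]. ROWS is text: rows parted by semicolons, each of 5 numbers parted by spaces: the finger opening in mm, from 0 to 85.4, then the shift along the world's x, y, z in mm, then the turn about the world's z in degrees. In form: grip x y z roll; .... A call has 1 to 20 rows; each row is the pose to reach, as a shift and turn from the pose commanded when the call began; what a row does not reach only later rows make up. A row lasts 1/12 s, in which the tool goes at most 41.7 mm and 7.16 degrees, less where a joint would pass 70% of its speed; a pose out of reach is approached as far as the arm can. A call with a gripper value outside its range is refused whole. The fingers move at their own pace and stop on an object; FORCE is the grip in N (left out, the last holds). Time passes only in rows, so rows that repeat a pose let the fingers close. It gives the time, the measured TCP pose, the force, the opening and the grip force at its end, in the units of the state.
- status.get_state(): the state, without advancing time (a new reading comes with each control period).
- viewer.read_camera(name): name is "side" or "top"; returns (picture, depth): 420x560x3 uint8, red, green, blue; 420x560 float32, m along the optical axis (not along the pixel's ray), 0 where there is no reading.
- viewer.camera_model(name): a dict with "vfov" (degrees; the focal length in pixels is half the picture's height over the tangent of half this angle, whatever the lens; pixels are square), "cx", "cy" (the principal point, pixels), "cam_to_world" (4x4, takes a point from camera to world coordinates). Camera axes: x right, y down, z forward; pixel columns grow to the right and rows downward; lengths in m; the calibration is good to about 2 mm. A picture is of the moment at which its call begins. camera_model takes no time and is no camera call.
- order.sign_off(): hands the job in; it is judged then, once.
The state is a dict: "time_s": time; "q": joint angles; "dq": joint speeds; "joint_torque": joint torques, N m; "position": TCP position; "tool_rot": TCP orientation; "ft_force": force on the tool from outside, world axes, zero at the start; "wrist_torque": the same for the moment, N m; "width": finger opening in m; "grip_force": force on a finger pad.
Only numpy, scipy, OpenCV 4.12 (cv2) and the standard library are available. Lean on these libraries where they do the work, as an engineer would, in place of code of your own. Each camera call takes 0.05 s, during which the arm holds its last target. There are 200 camera calls.

## Working session

There is one attempt and no reset: what is moved stays moved. The work goes in short steps, Python scripts to look and compute and a shell command to move; the robot and the scene stay as the last step left them, time stands still between calls to the robot, and variables do not carry over. Pictures are saved under pics/ and viewed, at most 10 in all, crops included, and the job is handed in when it is done.

```bash
mkdir -p pics; cat > h.py <<'E'
import numpy as np, cv2
from cell import status, viewer, order
def shot(n,f):
    p,d=viewer.read_camera(n); cv2.imwrite(f'pics/{f}.png',p[:,:,::-1]); np.save(f'pics/{f}.npy',d); return p,d
def w(n,u,v,d):
    m=viewer.camera_model(n); f=210/np.tan(np.radians(m['vfov'])/2)
    return (np.array(m['cam_to_world'])@np.array([(u-m['cx'])/f*d,(v-m['cy'])/f*d,d,1]))[:3]
def cloud(n,d):
    m=viewer.camera_model(n); f=210/np.tan(np.radians(m['vfov'])/2)
    v,u=np.mgrid[:420,:560]
    P=np.stack([(u-m['cx'])/f*d,(v-m['cy'])/f*d,d,np.ones_like(d)],-1)
    return (P@np.array(m['cam_to_world']).T)[...,:3]
E
python3 - <<'E'
from h import *
for n in('top','side'):
    shot(n,n+'0'); m=viewer.camera_model(n); print(m)
s=status.get_state();print({k:np.round(v,3) for k,v in s.items()})
E
```

```text
{'vfov': 57.27762143749442, 'cx': 277.4203809025349, 'cy': 214.41638620718228, 'cam_to_world': array([[ 0.07987051, -0.97184934,  0.22165188,  0.36511502],
       [-0.99680389, -0.0775039 ,  0.01936878,  0.05923654],
       [-0.00164465, -0.22249046, -0.97493348,  1.15477939],
       [ 0.        ,  0.        ,  0.        ,  1.        ]])}
{'vfov': 45.395185213387194, 'cx': 277.2619134839976, 'cy': 211.57050130209754, 'cam_to_world': array([[ 0.78703766, -0.4587525 ,  0.41245347,  0.06526147],
       [-0.61682183, -0.57421477,  0.5383384 , -0.6471385 ],
       [-0.01012721, -0.6781029 , -0.7348972 ,  1.06450768],
       [ 0.        ,  0.        ,  0.        ,  1.        ]])}
{'time_s': np.float64(0.1), 'q': array([ 1.029,  0.307,  1.508, -0.   ,  1.328, -0.074]), 'dq': array([-0.   , -0.001, -0.001, -0.   ,  0.001, -0.   ]), 'joint_torque': array([ 1.0000e-03, -4.5853e+01, -2.5261e+01, -0.0000e+00,  6.0000e-03,
        0.0000e+00]), 'position': array([0.259, 0.512, 0.23 ]), 'tool_rot': array([ 0.232,  0.973, -0.001, -0.   ]), 'ft_force': array([-0.005,  1.059,  0.288]), 'wrist_torque': array([ 0.026, -0.056,  0.033]), 'grip_force': np.float64(0.0), 'width': np.float64(0.086)}
```

View pics/top0.png

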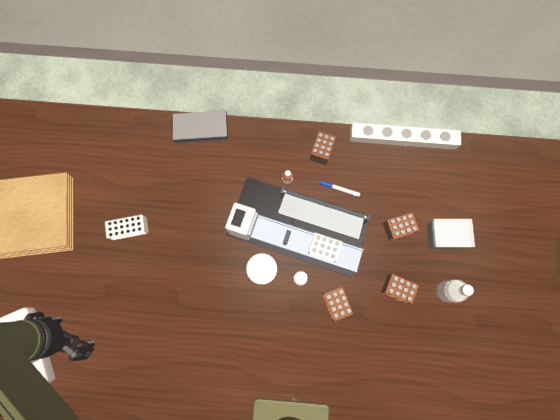

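View pics/side0.png

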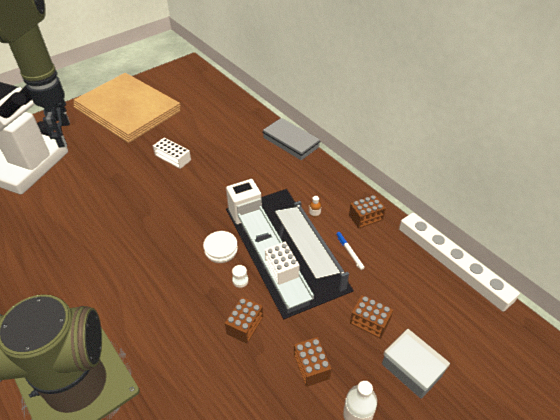

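The rack could be taken for these in the top view: white rack with grey caps in the chute (325,246); brown racks (323,146), (403,226), (402,289), (338,303); and the empty spare rack (126,227). I choose the white one at (325,246). Next are enlarged crops to read the chute corners and check that choice.

```bash
python3 - <<'E'
import cv2
a=cv2.imread('pics/top0.png')[170:280,220:380]; cv2.imwrite('pics/tc.png',cv2.resize(a,None,fx=5,fy=5,interpolation=cv2.INTER_CUBIC))
a=cv2.imread('pics/side0.png')[170:320,215:360]; cv2.imwrite('pics/sc.png',cv2.resize(a,None,fx=4,fy=4,interpolation=cv2.INTER_CUBIC))
E
```

```text
(no output)
```

View pics/tc.png

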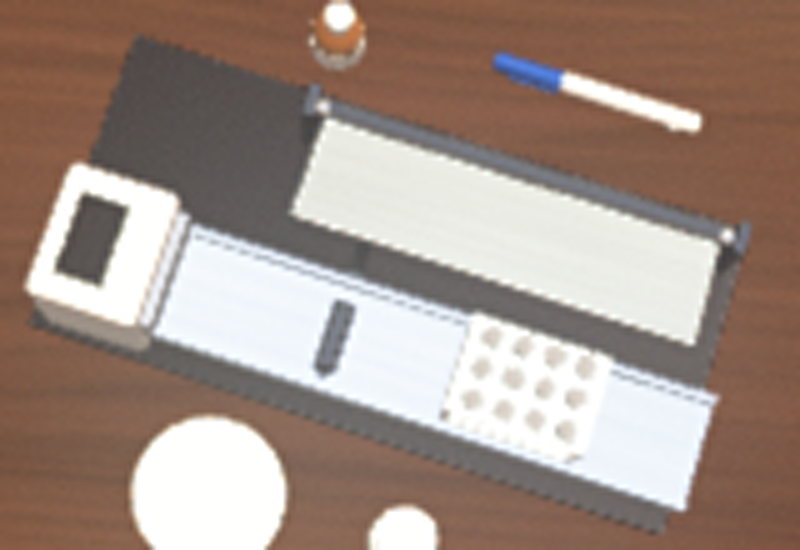

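View pics/sc.png

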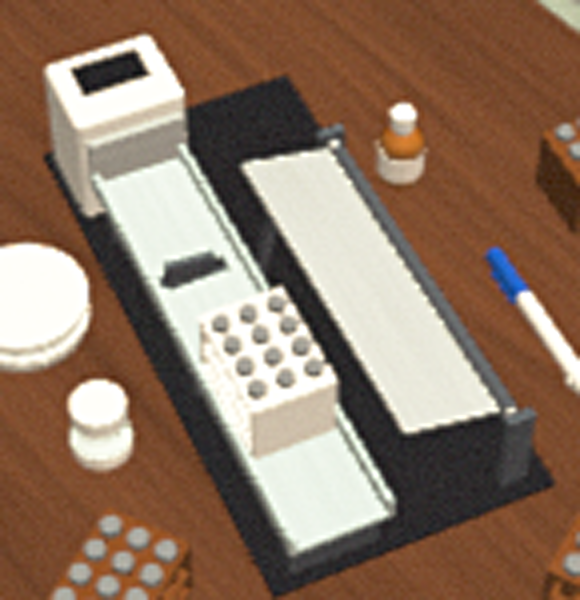

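```bash
cat > fit.py <<'E'
from h import *
from scipy.optimize import least_squares
T=lambda u,v:('top',(u+.5)/5-.5+220,(v+.5)/5-.5+170)
S=lambda u,v:('side',(u+.5)/4-.5+215,(v+.5)/4-.5+170)
C=[(T(292,214),51,45,83),(T(697,344),51,-195,83),(T(328,118),117,45,69),(T(722,240),117,-195,69),
(T(718,397),34,-220,57),(T(685,510),-34,-220,57),(T(80,162),40,172,100),(T(27,288),-40,172,100),
(S(243,163),51,45,83),(S(405,433),51,-195,83),(S(500,411),117,-195,69),(S(325,150),117,45,69),
(S(290,556),-34,-220,57),(S(395,510),34,-220,57),(S(45,70),-40,172,100),(S(150,37),40,172,100)]
R=[(T(470,313),28,40,95),(T(610,353),28,-40,95),(T(582,458),-28,-40,95),
(S(203,335),-28,40,95),(S(278,288),28,40,95),(S(335,380),28,-40,95),(S(252,415),-28,-40,95)]
M={n:viewer.camera_model(n) for n in('top','side')}
def proj(n,P):
    m=M[n]; f=210/np.tan(np.radians(m['vfov'])/2); c=np.linalg.inv(m['cam_to_world'])@np.r_[P,1]
    return np.array([f*c[0]/c[2]+m['cx'],f*c[1]/c[2]+m['cy']])
def W(p,x,y,z):
    c,s=np.cos(p[2]),np.sin(p[2]); return np.array([p[0]+c*x-s*y,p[1]+s*x+c*y,z])
def res(p,L): return np.concatenate([proj(o[0],W(p,x/1e3,y/1e3,z/1e3))-o[1:] for o,x,y,z in L])
if __name__=='__main__':
    a=least_squares(res,[.5,.05,0.3],args=(C,),loss='soft_l1'); print(a.x,np.round(a.fun.reshape(-1,2),1).tolist())
    b=least_squares(res,a.x,args=(R,),loss='soft_l1'); print(b.x,np.round(b.fun.reshape(-1,2),1).tolist())
    c,s=np.cos(a.x[2]),np.sin(a.x[2]); print('rack in chute',np.array([[c,s],[-s,c]])@(b.x[:2]-a.x[:2]))
    np.save('chute.npy',a.x)
    # depth checks
    P=cloud('top',np.load('pics/top0.npy')).reshape(-1,3)
    q=P[:,:2]-a.x[:2]; q=np.c_[q@[c,s],q@[-s,c],P[:,2]]*1e3
    sel=lambda x0,x1,y0,y1:np.round(np.median(q[(q[:,0]>x0)&(q[:,0]<x1)&(q[:,1]>y0)&(q[:,1]<y1)],0),1)
    print('floor',sel(-20,20,20,80),'leaf in',sel(50,58,-180,30),'leaf out',sel(105,115,-180,30),'reader',sel(-30,30,140,165))
    k=q[(q[:,2]>80)&(abs(q[:,0])<45)&(q[:,1]<0)]; print('racktop',k.min(0),k.max(0),np.median(k,0),len(k))
    k=q[(q[:,2]>15)&(abs(q[:,0])<250)&(abs(q[:,1])<350)]
    for n,v in dict(jar=(300,278),dishes=(262,268),vial=(288,175),marker=(340,188)).items():
        d=np.load('pics/top0.npy')[v[::-1] if 0 else (v[1],v[0])]; p=w('top',*v,d); print(n,p,np.array([[c,s],[-s,c]])@(p[:2]-a.x[:2]))
E
python3 fit.py
```

```text
[ 0.55235988  0.04718589 -0.24310448] [[0.2, 0.7], [0.0, 1.1], [0.1, 0.2], [0.3, 1.2], [0.8, 0.2], [0.9, 0.3], [-1.1, -0.5], [-0.3, 0.6], [-0.7, 0.3], [-0.0, 0.4], [0.2, -0.1], [1.1, -0.4], [0.6, -3.3], [0.4, -2.0], [-0.3, -1.3], [0.4, -1.4]]
[ 0.52486588 -0.05967352 -0.21917423] [[0.7, 0.9], [0.4, 1.2], [0.7, -0.5], [-1.7, -4.4], [0.0, -0.4], [0.5, -0.2], [0.1, -0.5]]
rack in chute [-0.00096267 -0.11033552]
floor [-0.4 49.8 44.8] leaf in [ 54.4 -75.9   9.1] leaf out [110.  -76.3  70.2] reader [ -0.3 152.2 100.6]
racktop [ -28.83473616 -515.49178749   80.385693  ] [ 30.71371863 -69.75461421 143.51727971] [  -2.31455269 -138.65237508   97.11641139] 1011
jar [0.43694709 0.00236579 0.04767453] [-0.10123015 -0.071284  ]
dishes [0.45785162 0.11345268 0.03131263] [-0.10768082  0.0415685 ]
vial [0.73597918 0.05910932 0.06307731] [0.17534987 0.05577311]
marker [ 0.72347526 -0.10427033  0.01349207] [ 0.20254188 -0.10581233]
```

The close crop confirms the choice: the white rack with 12 grey caps stands in the chute before the blade (top crop 525,385; blade 335,338). The chute fit agrees with the given heights (floor 44.8 mm, reader 100.6 mm), with the rack at chute y ≈ -110 mm.

The plan is finger spacing along chute x with a 60 mm opening. The tool centre goes at chute x = 37, y = -175, which is world (0.546, -0.132).

```bash
python3 -m pendant '60 286 -645 0 -77;60 286 -645 0 -77;60 286 -645 0 -77;60 286 -645 0 -77;60 286 -645 0 -77;60 286 -645 0 -77;60 286 -645 0 -77;60 286 -645 0 -77;60 286 -645 0 -77;60 286 -645 0 -77;60 286 -645 0 -77;60 286 -645 0 -77;60 286 -645 0 -77;60 286 -645 0 -77;60 286 -645 0 -77;60 286 -645 0 -77;60 286 -645 0 -77;60 286 -645 0 -77;60 286 -645 0 -77;60 286 -645 0 -77'
```

```text
time_s: 1.77
position: [0.545, -0.1318, 0.2305]
tool_rot: [0.788, 0.616, -0.0, -0.001]
ft_force: [-0.5, 0.7, -0.3]
width: 0.0602
grip_force: 0.0
```

```bash
python3 -m pendant '60 0 0 -40 0;60 0 0 -80 0;60 0 0 -110 0;60 0 0 -125 0;60 0 0 -125 0'; python3 - <<'E'
from h import *
p,_=shot('side','s1'); a=p[130:330,180:400]; t,_=shot('top','t1'); b=t[150:300,220:400]
a=cv2.resize(a,(440,400));b=cv2.resize(b,(360,300)); c=np.zeros((400,800,3),np.uint8);c[:,:440]=a;c[:300,440:]=b
cv2.imwrite('pics/v1.png',c[:,:,::-1])
E
```

```text
time_s: 2.18
position: [0.5416, -0.129, 0.1025]
tool_rot: [0.787, 0.617, -0.003, -0.004]
ft_force: [-0.2, -0.8, -0.1]
width: 0.0604
grip_force: 0.0
```

View pics/v1.png

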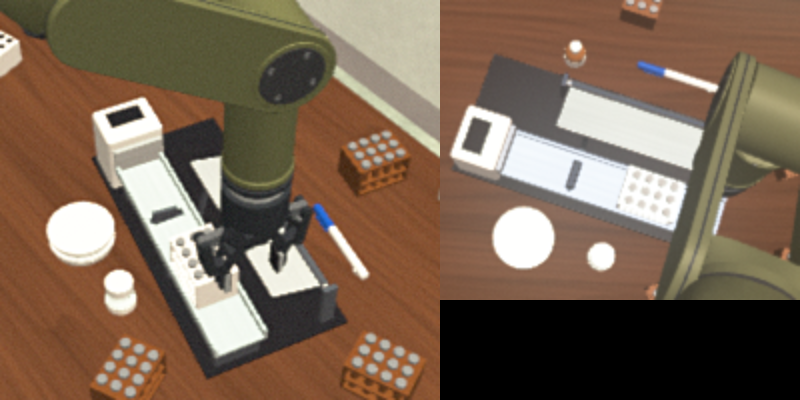

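The view shows the left finger at crop (225,287) behind the rack's rear face, and the right finger at (275,265) over the leaf. The rack has not moved. I descend onto the leaf in small steps.

```bash
python3 -m pendant '60 0 0 -10 0;60 0 0 -20 0;60 0 0 -20 0;60 0 0 -20 0'; python3 -m pendant '60 0 0 -4 0;60 0 0 -8 0;60 0 0 -8 0;60 0 0 -8 0'; python3 -m pendant '60 0 0 -3 0;60 0 0 -6 0;60 0 0 -6 0;60 0 0 -6 0'
```

```text
time_s: 2.62
position: [0.5455, -0.1319, 0.0862]
tool_rot: [0.787, 0.617, -0.0, -0.0]
ft_force: [0.1, 0.4, -0.8]
width: 0.0598
grip_force: 0.0
time_s: 2.95
position: [0.5456, -0.1321, 0.0781]
tool_rot: [0.787, 0.617, -0.0, -0.0]
ft_force: [-0.1, -1.1, 0.6]
width: 0.0599
grip_force: 0.0
time_s: 3.28
position: [0.5458, -0.1321, 0.0727]
tool_rot: [0.787, 0.617, 0.0, 0.0]
ft_force: [-1.4, 1.4, 6.5]
width: 0.0602
grip_force: 2.6
```

```bash
for i in 1 2 3; do python3 -m pendant '60 0 0 -3 0;60 0 0 -3 0;60 0 0 -3 0' | grep -E 'position|ft_f|grip'; done
```

```text
position: [0.5456, -0.1321, 0.0698]
ft_force: [-2.4, 0.7, 7.1]
grip_force: 3.1
position: [0.5453, -0.132, 0.0669]
ft_force: [-3.7, 0.6, 7.6]
grip_force: 3.5
position: [0.545, -0.1319, 0.0639]
ft_force: [-3.9, 0.9, 8.0]
grip_force: 4.1
```

```bash
for i in 1 2; do python3 -m pendant '60 0 0 -1 0;60 0 0 -2 0;60 0 0 -2 0' | grep -E 'position|ft_f|grip'; done
```

```text
position: [0.5448, -0.1319, 0.0619]
ft_force: [-4.0, 0.5, 9.1]
grip_force: 4.5
position: [0.5449, -0.1319, 0.0614]
ft_force: [-6.6, 1.3, 18.9]
grip_force: 9.2
```

```bash
python3 - <<'E'
from h import *
p,_=shot('side','s2'); cv2.imwrite('pics/v2.png',cv2.resize(p[190:330,220:360],None,fx=4,fy=4,interpolation=cv2.INTER_CUBIC)[:,:,::-1])
E
```

```text
(no output)
```

View pics/v2.png

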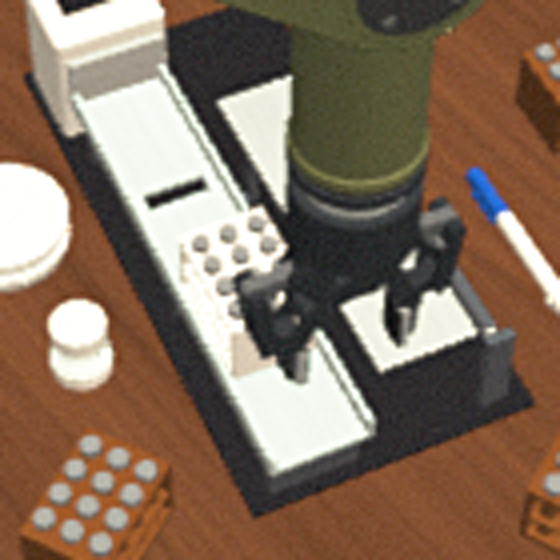

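The leaf is on its stop (force jumps to 19 N at z = 61.5 mm). The blade is sunk: only the dark slot shows at crop (178,193). I now check the finger's place across the channel.

```bash
python3 - <<'E'
from fit import *
a=np.load('chute.npy')
for x in(-10,0,10):
    for t in [(x,-175,67),(x+74,-175,67)]:
        print(t,(proj('side',W(a,*np.array(t)/1e3))-[220,190])*4)
E
```

```text
(-10, -175, 67) [275.52563589 378.72885854]
(64, -175, 67) [386.24329035 336.39434145]
(0, -175, 67) [290.70371198 372.9252988 ]
(74, -175, 67) [400.92599699 330.78019348]
(10, -175, 67) [305.81339379 367.14789062]
(84, -175, 67) [415.54362656 325.19092868]
```

The fingertips are at chute x ≈ 4 and 76 mm, as intended. I push along the chute direction (0.241, 0.971) with the leaf held down.

```bash
python3 -m pendant '60 1.2 4.9 0 0;60 2.4 9.7 0 0;60 3.6 14.6 0 0;60 4.8 19.4 0 0;60 6 24.3 0 0;60 7.2 29.1 0 0;60 8.4 34 0 0;60 9.6 38.8 0 0;60 10.8 43.7 0 0;60 12 48.5 0 0;60 13.2 53.4 0 0;60 14.5 58.3 0 0;60 15.7 63.1 0 0;60 16.9 68 0 0;60 18.1 72.8 0 0;60 19.3 77.7 0 0'; python3 - <<'E'
from h import *
p,_=shot('side','s3'); cv2.imwrite('pics/v3.png',cv2.resize(p[170:310,210:350],None,fx=4,fy=4,interpolation=cv2.INTER_CUBIC)[:,:,::-1])
E
```

```text
time_s: 5.92
position: [0.5675, -0.0576, 0.0615]
tool_rot: [0.787, 0.617, 0.0, 0.004]
ft_force: [-2.0, -11.0, 11.3]
width: 0.06
grip_force: 6.6
```

View pics/v3.png

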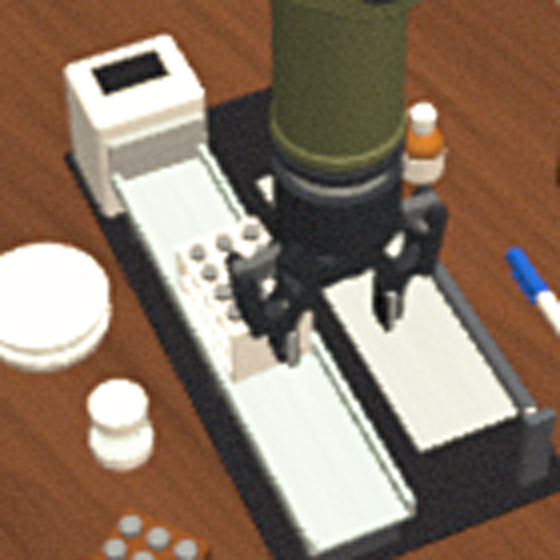

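The rack slides straight with its front now near the gate. The leaf is still on its stop (z 61.5 mm), so I carry on over the gate.

```bash
python3 -m pendant '60 1 4.9 -0.5 0;60 2 9.7 -0.5 0;60 3 14.6 -0.5 0;60 4 19.4 -0.5 0;60 5 24.3 -0.5 0;60 6 29.1 -0.5 0;60 7 34 -0.5 0;60 8.2 38.8 -0.5 0;60 9.4 43.7 -0.5 0;60 10.6 48.5 -0.5 0;60 11.8 53.4 -0.5 0;60 13 58.3 -0.5 0;60 14.2 63.1 -0.5 0;60 15.4 68 -0.5 0;60 16.6 72.8 -0.5 0;60 17.8 77.7 -0.5 0;60 19 82.5 -0.5 0;60 20.2 87.4 -0.5 0'; python3 - <<'E'
from h import *
a=np.load('chute.npy'); s=status.get_state(); q=s['position'][:2]-a[:2]; c,n=np.cos(a[2]),np.sin(a[2]); print(q@[c,n],q@[-n,c],s['ft_force'])
E
```

```text
time_s: 7.47
position: [0.5878, 0.0297, 0.0615]
tool_rot: [0.787, 0.617, 0.001, 0.004]
ft_force: [-2.2, -10.4, 13.9]
width: 0.0599
grip_force: 8.3
0.038646439423766187 -0.008475227011823018 [ -2.24390456 -10.43639916  13.87373205]
```

```bash
python3 -m pendant '60 0.7 2.9 0 0;60 1.4 5.8 0 0;60 2.1 8.7 0 0;60 2.9 11.6 0 0;60 3.4 13.6 0 0;60 3.4 13.6 0 0'; for i in 1 2; do python3 -m pendant '60 0.5 1.9 0 0;60 0.5 1.9 0 0' | grep -E 'position|ft_f'; done
```

```text
time_s: 7.97
position: [0.5912, 0.0438, 0.0615]
tool_rot: [0.787, 0.617, 0.001, 0.004]
ft_force: [-2.1, -8.7, 14.5]
width: 0.0603
grip_force: 7.7
position: [0.5917, 0.0455, 0.0615]
ft_force: [-1.5, -9.1, 15.4]
position: [0.5919, 0.0468, 0.0615]
ft_force: [-3.1, -12.1, 15.2]
```

```bash
for i in 1 2; do python3 -m pendant '60 0.3 1.5 0 0;60 0.3 1.5 0 0' | grep -E 'position|ft_f'; done;  python3 - <<'E'
from h import *
p,_=shot('side','s4'); cv2.imwrite('pics/v4.png',cv2.resize(p[160:300,210:350],None,fx=4,fy=4,interpolation=cv2.INTER_CUBIC)[:,:,::-1])
E
```

```text
position: [0.5919, 0.0469, 0.0615]
ft_force: [-2.8, -16.4, 16.7]
position: [0.5918, 0.047, 0.0615]
ft_force: [-4.4, -19.0, 16.3]
```

View pics/v4.png

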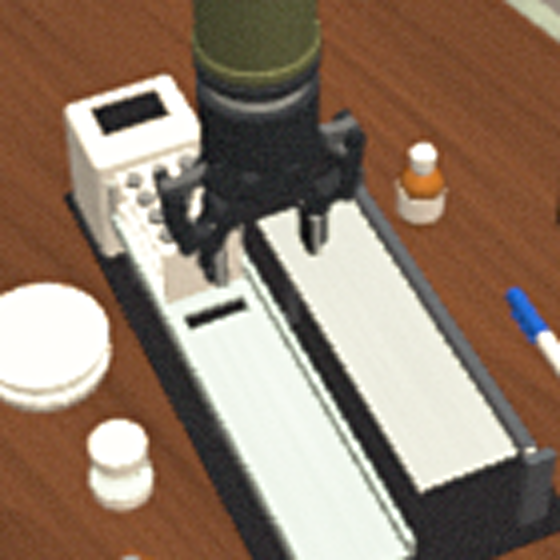

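The rack is against the stop: the tool stalled at chute y ≈ 9 mm and the force rose. The open slot at (215,312) lies behind it. I back off, then lift away.

```bash
python3 -m pendant '60 -1 -4 0 0;60 -2.2 -9 0 0;60 -2.9 -12 0 0;60 -2.9 -12 0 0;60 -2.9 -12 5 0;60 -2.9 -12 10 0;60 -2.9 -12 15 0;60 -2.9 -12 20 0;60 -2.9 -12 35 0;60 -2.9 -12 60 0;60 -2.9 -12 100 0;60 -2.9 -12 140 0;60 -10 -50 150 0;60 -20 -90 150 0;60 -30 -130 150 0;60 -40 -170 150 0;60 -50 -210 150 0;60 -50 -210 150 0;60 -50 -210 150 0'; python3 - <<'E'
from fit import *
p,d=shot('side','s5'); shot('top','t5'); cv2.imwrite('pics/v5.png',cv2.resize(p[160:300,210:350],None,fx=4,fy=4,interpolation=cv2.INTER_CUBIC)[:,:,::-1])
a=np.load('chute.npy'); c,s=np.cos(a[2]),np.sin(a[2])
for n,f in(('side','s5'),('top','t5')):
    P=cloud(n,np.load(f'pics/{f}.npy')).reshape(-1,3); q=P[:,:2]-a[:2]; q=np.c_[q@[c,s],q@[-s,c],P[:,2]]*1e3
    k=q[(abs(q[:,0])<26)&(q[:,1]>15)&(q[:,1]<98)&(q[:,2]>85)]; print(n,np.percentile(k,[2,50,98],axis=0).round(1).tolist())
E
```

```text
time_s: 10.27
position: [0.5383, -0.1584, 0.2079]
tool_rot: [0.789, 0.615, -0.001, -0.001]
ft_force: [-0.1, -0.0, -0.8]
width: 0.0602
grip_force: 0.0
side [[-25.0, 18.4, 87.7], [-1.3, 49.4, 97.0], [24.0, 94.0, 104.0]]
top [[-25.0, 22.3, 91.0], [-1.2, 59.0, 96.6], [24.7, 96.6, 103.6]]
```

View pics/v5.png

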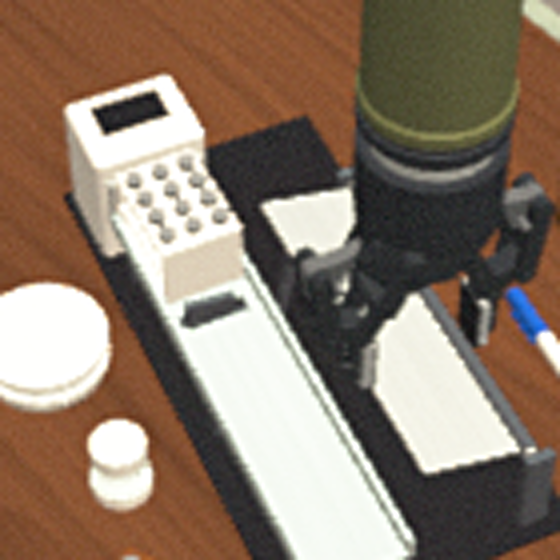

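The rack sits against the stop with its centre at y ≈ 59 mm. The blade is up behind it at (212,308), the bystanders are in place and the arm is clear, so I hand in.

```bash
python3 -m pendant '60 0 0 0 0;60 0 0 0 0;60 0 0 0 0' | head -1; python3 -c "
from cell import order; print(order.sign_off())"
```

```text
time_s: 10.62
the job is handed in; nothing more can be done
None
```

The rack rests against the end stop with its centre at chute y ≈ 59 mm, the gate is up behind it, the hand is clear, and the job was handed in at about 10.6 s; no verdict came back.

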